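# Seat the white reference disc in the photometer drawer and shut the drawer

## Task

With the fingertips, gently push the white reference disc across the open drawer of the photometer until it drops flat into the round well in the middle, then push the drawer fully shut and take the hand away. Do not squeeze or lift the disc; do not touch the blue disc, which stays parked beside the well on the drawer, and leave the other things on the bench alone.

Things in the scene. Friction and masses are not known exactly. Their poses are not given: they have to be found in the camera images.
- white_disc_center (a point): Centre (half-way up) of the loose disc to be loaded: pale steel ring with a white face, 40 mm diameter, 9 mm thick, 45 g, lying flat on the drawer's deck, to the left or to the right of the well. A push of well under 1 N slides it. Its z axis is the disc's axis.
- white_disc: The same disc; origin at the centre of its underside, z up along its axis.
- blue_disc_center (a point): Centre of the other loose disc: same size, with a blue face. It lies on the deck on the other side of the well and must stay there, untouched.
- blue_disc: The same blue disc; origin at the centre of its underside, z up along its axis.
- well (a point): Centre of the mouth of the well in the drawer, level with the deck's top (34 mm above the bench). Well: 44 mm wide, 6 mm deep, 1 mm chamfer; a disc's centre is 1.5 mm below this point when seated (3 mm stand proud), 4.5 mm above it on the deck. Dark deck without side walls, 100 mm to either side. Axes: x into the photometer (shutting), y along the front, z up. Moves with the drawer.
- drawer_front (a point): Middle of the outer face of the drawer's grey front panel, 35 mm above the bench, 55 mm before the well's centre. The panel is 214 mm wide along y, 7 mm thick and stands from 18 to 52 mm above the bench; pushing this face along x shuts the drawer. Same axes as the well.
- drawer (a joint): How far the drawer is out, m: 0 fully shut, at most 0.10; it starts about 0.09 to 0.098 out. It slides stiffly along the well's x axis (about 3 N of friction, plus 12 N per m/s), stays where it is left and meets a hard stop at 0.
- reader: The photometer, fixed to the bench: low white box 125 mm deep, 232 mm wide, 72 mm high. Origin on the bench under the middle of its front face, x into the box, y along its front. The drawer comes out of this face towards the robot; when open, the well's centre lies 43 to 51 mm before it.
- tube_rack: Bystander, loose, not to be disturbed: black 50-hole tube rack with blue-capped tubes at the right, about 112 x 215 mm, 113 mm high. Origin at the centre of its underside.
- tub: Bystander, loose, not to be disturbed: clear lidded plastic tub with a few yellow caps at the left, 161 x 163 mm, 67 mm high. Origin at the centre of its underside.
- carrier_full: Bystander, loose, not to be disturbed: narrow ivory tube carrier with some tubes in it, at the left, 32 x 188 mm, 97 mm high. Origin at the centre of its underside.
- carrier_empty: Bystander, loose, not to be disturbed: narrow ivory empty tube carrier, at the left, 32 x 188 mm, 78 mm high. Origin at the centre of its underside.
- glasses: Bystander, loose, not to be disturbed: black-framed safety glasses near the robot at the right, 175 x 146 mm, 48 mm high. Origin at the centre of its underside.
- marker: Bystander, loose, not to be disturbed: black marker pen lying near the robot, about 116 mm long, 16 mm high. Origin at the centre of its underside.
- marker_cap: Bystander, loose, not to be disturbed: black marker cap lying near the robot, about 59 x 25 mm, 16 mm high. Origin at the centre of its underside.
- mouse: Bystander, loose, not to be disturbed: black computer mouse at the right, 60 x 108 mm, 34 mm high. Origin at the centre of its underside.
Mind the look-alikes: they are no part of the job. Leave any black, purple or red look-alike of the white_disc alone.

How it is judged:
On the way, in this order (a step that is already met when the one before it is completed fails the run):
1. the white disc lies flat in the well while the drawer is still open (at least 70 mm out) (horizontal distance between white_disc_center and well below 0.004 m and z of white_disc_center in the frame of well below 0.0005 m and angle between white_disc's own z axis and vertical below 0.07 rad and value of joint drawer above 0.07 m), for 0.2 s.
2. the drawer is shut to within 4 mm with the white disc in the well (horizontal distance between white_disc_center and well below 0.004 m and z of white_disc_center in the frame of well below 0.0005 m and angle between white_disc's own z axis and vertical below 0.07 rad and value of joint drawer below 0.004 m), for 0.2 s.
At the end, for the whole second after the job is handed in: The white disc lies flat (within 4 degrees) in the well, its centre within 4 mm of the well's and no higher than 0.5 mm above deck level; the drawer is within 4 mm of fully shut; the blue disc still lies flat on the deck, its centre 50 to 85 mm from the well's; both discs are at rest (all of step 2 and z of blue_disc_center in the frame of well between 0.0025 and 0.0065 m and horizontal distance between blue_disc_center and well between 0.05 and 0.085 m and linear speed of each of white_disc, blue_disc below 0.01 m/s); the robot touches nothing.
It fails at once if the white disc is lifted (its centre more than 14 mm above deck level, i.e. 9.5 mm off the deck) (z of white_disc_center in the frame of well above 0.014 m).
It fails at once if the white disc is squeezed or pressed by the fingers with more than 15 N (contact force between the fingers and white_disc above 15 N).
It fails at once if the white disc falls off the deck (z of white_disc_center in the frame of well below -0.012 m).
It fails at once if the robot touches the blue disc (more than 0.3 N) (contact force between any of the fingers, the arm and blue_disc above 0.3 N).
It fails at once if a bystander is moved by more than 15 mm (distance of any of tube_rack, tub, carrier_full, carrier_empty, glasses, marker, marker_cap, mouse from where it was at the start of the episode above 0.015 m).
It also fails if it takes over 64 s, if anything falls off the work surface, if the arm or the gripper's body presses on something with over 40 N, if the wrist force passes 120 N, or if a joint passes its speed limit or range.

## Robot

A 6-joint arm with a two-finger parallel gripper is mounted at the origin on the work surface; the furniture and walls round the work are solid. World frame = base frame: x ahead of the robot, y to its left, z up, the work surface at z = 0. Lengths are in m, angles in rad, forces in N, time in s.
With the tool pointing down it reaches from about 0.275 to 0.975 m from the base axis. Payload 8.4 kg.
Tool frame: the origin (TCP) lies on the centre line of the jaws, within the pads' length; the fingertips stand ctrl.tip_reach ahead of it and the grasp point (between the pads) lies 3 mm ahead of it (ctrl.tip_reach is the distance from the TCP to the fingertips, in m); z points along the fingers, x is the direction in which the jaws open and shut, and the axes are right-handed (so a half turn about z gives the same grasp; the last joint's range is limited). The gripper opens to 92 mm and grips with 3 to 60 N. Pads are 20 mm wide; open, the fingers measure 128 mm over their backs; the gripper's body (75 mm by 189 mm) begins 69 mm behind the grasp point.
Start: joints at [-1.209, 0.353, 1.633, -0, 1.155, -0.002], TCP at [0.222, -0.584, 0.237] pointing down, gripper open.
Joint ranges: [-2.63, 2.63], [-0.92, 2.1], [0.06, 2.66], [-1.3, 4.44], [0, 2.69], [-3.02, 3.02]. Speed limits (rad/s): [2.22, 2.22, 2.79, 3.14, 3.14, 3.14].

## Interface

Orientations are given as a rotation vector (axis times angle).
In Python, from workcell import ctrl, get_image, calibration, order, finder gives the robot as it stands.
- The arm moves only by the tool move_arm, never from a script. Its argument "motion" is a list of rows, each an object of numbers: "tx", "ty", "tz": the shift along the tool's x, y, z in m; "ax", "ay", "az": the turn, a rotation vector about the tool's x, y, z in degrees; "claw": the closure in counts, from 0 (fully open) to 255 (shut). A call has exactly 10 rows; each row shifts and turns the commanded pose from where the row before left it, along the tool's axes as they then stand; what a row does not reach is not made up. A row lasts 1/10 s, in which the tool goes at most 50 mm and 8.59 degrees, less where a joint would pass 70% of its speed; a pose out of reach is approached as far as the arm can. A call with a gripper value outside its range is refused whole. The fingers move at their own pace and stop on an object; "newtons" is the grip in N (left out, the last holds). Time passes only in rows, so rows that do not move let the fingers close, or fill a call up. It gives the time, the measured TCP pose, the force and the opening at its end, in the units of the state.
- ctrl.observe(): the state, without advancing time (a new reading comes with each control period).
- get_image(name): name is "side" or "top"; returns (picture, depth): 480x640x3 uint8, blue, green, red; 480x640 float32, m along the optical axis (not along the pixel's ray), 0 where there is no reading.
- calibration(name): a dict with "fx", "fy", "cx", "cy" (pixels), "extrinsics" (4x4, takes a point from world to camera coordinates). Camera axes: x right, y up, looking along -z (the intrinsics and any distortion apply to the point x, -y, -z); pixel columns grow to the right and rows downward; lengths in m; the calibration is good to about 2 mm. A picture is of the moment at which its call begins. calibration takes no time and is no camera call.
- order.job_done(): hands the job in, once; it reports no verdict.
Trained networks look in the newest picture that a camera, given by its name, has taken for a name from the list of things; names that differ only in an ending like _2 or _b are one class to them, and where a whole thing is asked for, a point or a joint stands for the part that bears it (a point fixed in the world has none). Each returns a list of dicts, best first, with "conf" (0 to 1); they miss things now and then, are a little off and sometimes report something else, mostly with a low value. They report only what shows in the picture. A call takes as long as a camera call. They do not tell look-alikes from the thing itself.
- finder.masks_of(name, camera): "region" (480x640 bool, what is visible of it) and "point" ([column, row] in pixels, amid what is visible of it).
- finder.tip_of(name, camera): "point" ([column, row] in pixels: a listed point, or the origin of a listed thing).
The state is a dict: "clock": time; "joint_pos": joint angles; "qvel": joint speeds; "joint_efforts": joint torques, N m; "ee_pos": TCP position; "orientation": TCP orientation; "ft_force": force on the tool from outside, world axes, zero at the start; "ft_torque": the same for the moment, N m; "gripper_width": finger opening in m.
Only numpy, scipy, OpenCV 4.12 (cv2) and the standard library are available. Lean on these libraries where they do the work, as an engineer would, in place of code of your own. Each camera call takes 0.05 s, during which the arm holds its last target.

## Working session

There is one attempt and no reset: what is moved stays moved. The work goes in short steps, Python scripts to look and compute and a tool call to move; the robot and the scene stay as the last step left them, time stands still between calls to the robot, and variables do not carry over. Pictures are saved under pics/ and viewed, and the job is handed in when it is done.

Besides the shell and the picture viewer there is one more tool, called after "Request:" as name([rows], argument=value, ...), one row to a line, values as JSON. move_arm: Moves the arm, as the interface text tells. Its arguments: {"type":"object","properties":{"motion":{"type":"array"},"newtons":{"type":"number"}},"required":["motion"]}

```bash
mkdir -p pics; ls
python3 - <<'E'
from workcell import ctrl,get_image,calibration,finder
import cv2,numpy as np
print(ctrl.observe(), ctrl.tip_reach)
for c in ["top","side"]:
    im,d=get_image(c); cv2.imwrite(f"pics/{c}0.png",im); np.save(f"{c}_d0.npy",d)
    k=calibration(c); print(c,{a:(np.round(b,4).tolist()) if not isinstance(b,str) else b for a,b in k.items()})
    for n in ["white_disc_center","blue_disc_center","well","drawer_front"]:
        print(n,[(np.round(r["point"],1).tolist(),round(r["conf"],2)) for r in finder.tip_of(n,c)])
E
```

```text
pics
{'clock': 0.0, 'joint_pos': array([-1.20939752e+00,  3.53640574e-01,  1.63412032e+00,  2.19086671e-05,
        1.15518291e+00, -2.41881147e-03]), 'qvel': array([-0.00075496, -0.00017696,  0.0013978 ,  0.00101357,  0.00044488,
        0.00127944]), 'joint_efforts': array([ 8.83173743e-04, -5.93836713e+01, -3.34210503e+01,  6.98486972e-02,
        2.34938652e-02, -1.08411002e-04]), 'ee_pos': array([ 0.2222375 , -0.58366742,  0.23587431]), 'orientation': array([-2.58600743e+00,  1.78247840e+00,  1.72621066e-03]), 'ft_force': array([-0.3608931 , -0.23308066,  0.93980543]), 'ft_torque': array([ 0.03829273, -0.04417434, -0.00956718]), 'gripper_width': 0.09156576257925016} 0.022
top {'fx': 556.328, 'fy': 556.328, 'cx': 319.7058, 'cy': 238.3691, 'extrinsics': [[-0.0003, -1.0, 0.0097, 0.0349], [0.9961, 0.0006, 0.0887, -0.4454], [-0.0887, 0.0097, 0.996, -1.1585], [0.0, 0.0, 0.0, 1.0]]}
white_disc_center [([330.7, 265.8], 0.69), ([268.4, 223.4], 0.66), ([326.1, 218.4], 0.63), ([265.9, 168.6], 0.53)]
blue_disc_center [([391.6, 204.3], 0.75)]
well [([362.6, 206.2], 0.63)]
drawer_front [([366.1, 235.4], 0.74)]
side {'fx': 441.2304, 'fy': 441.2304, 'cx': 318.3711, 'cy': 240.2412, 'extrinsics': [[-0.2732, 0.9617, -0.0215, 0.1081], [-0.6911, -0.1807, 0.6999, 0.263], [0.6692, 0.2061, 0.714, -1.2498], [0.0, 0.0, 0.0, 1.0]]}
white_disc_center [([375.2, 285.8], 0.67), ([363.4, 333.2], 0.64), ([315.8, 264.1], 0.6), ([276.3, 293.4], 0.49)]
blue_disc_center [([365.0, 239.4], 0.69), ([251.8, 263.2], 0.59)]
well [([280.8, 269.8], 0.57), ([277.4, 292.0], 0.52)]
drawer_front [([283.8, 249.0], 0.76)]
```

View pics/top0.png

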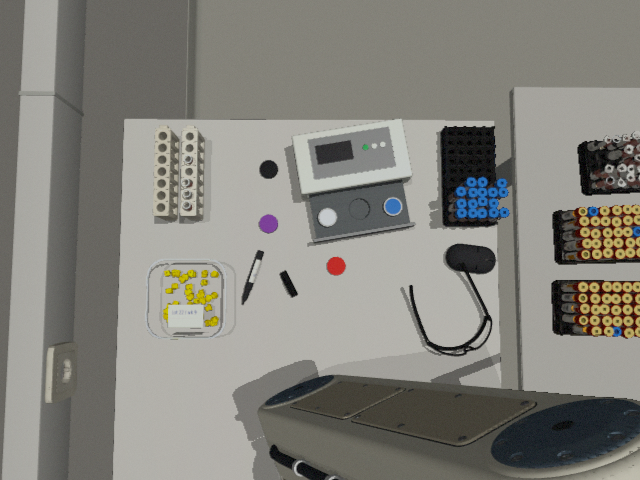

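View pics/side0.png

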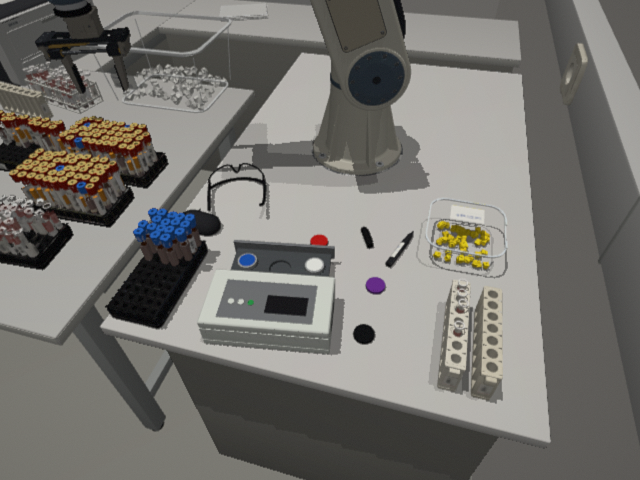

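Run:
```python
import cv2
im=cv2.imread("pics/top0.png"); cv2.imwrite("pics/top0z.png",cv2.resize(im[130:290,240:440],None,fx=4,fy=4,interpolation=cv2.INTER_CUBIC)[:600])
im=cv2.imread("pics/side0.png"); cv2.imwrite("pics/side0z.png",cv2.resize(im[200:350,220:420],None,fx=4,fy=4,interpolation=cv2.INTER_CUBIC))
```

```text
(no output)
```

View pics/top0z.png

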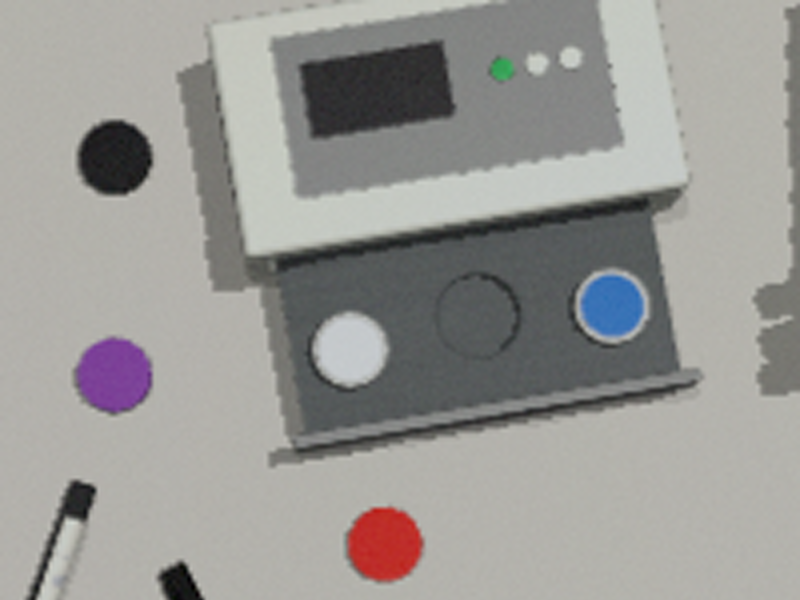

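View pics/side0z.png

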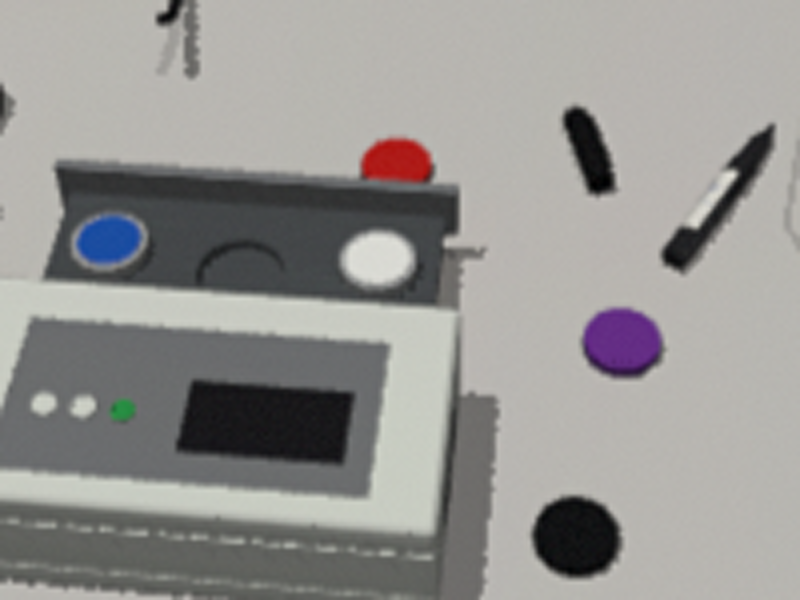

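The top view shows the white disc at about (327,217), the empty well at (360,209) and the blue disc at (392,206). The side view agrees: white on the robot's left of the well, blue on the right. Red, purple and black are loose look-alikes. Next I measure the poses.

```bash
cat > h.py <<'E'
import numpy as np,cv2
from workcell import ctrl,get_image,calibration,finder
from scipy.spatial.transform import Rotation as R
def ray(c,px,z):
    k=calibration(c); E=np.array(k["extrinsics"]); px=np.atleast_2d(px).astype(float)
    d=np.c_[(px[:,0]-k["cx"])/k["fx"],-(px[:,1]-k["cy"])/k["fy"],-np.ones(len(px))]
    o=-E[:3,:3].T@E[:3,3]; w=d@E[:3,:3]
    return o+w*((z-o[2])/w[:,2])[:,None]
def proj(c,p):
    k=calibration(c); E=np.array(k["extrinsics"]); q=np.atleast_2d(p)@E[:3,:3].T+E[:3,3]
    return np.c_[k["cx"]+k["fx"]*q[:,0]/-q[:,2],k["cy"]+k["fy"]*q[:,1]/q[:,2]]
def comp(mask,near):
    n,l,s,cc=cv2.connectedComponentsWithStats(mask.astype(np.uint8))
    i=1+np.argmin(np.hypot(*(cc[1:]-near).T)+1e3*(s[1:,4]<40)); return cc[i],s[i,4],l==i
E
python3 - <<'E'
from h import *
t=cv2.imread("pics/top0.png").astype(int); hsv=cv2.cvtColor(t.astype(np.uint8),cv2.COLOR_BGR2HSV)
d=np.load("top_d0.npy")
g=t.min(2)
c,a,m=comp(g>130,(327,217)); print("white",c,a,ray("top",c,.043))
ys,xs=np.nonzero(m);print(xs.min(),xs.max(),ys.min(),ys.max())
P=ray("top",c,.043)[0]
cb,a,m=comp((t[...,0]-t[...,2]>60),(392,206)); print("blue",cb,a,ray("top",cb,.043))
# well: dark ring pixels
G=t.mean(2); x0,y0=345,194
sub=G[y0:y0+32,x0:x0+32]; print(np.round(sub).astype(int)[::1,::1].tolist() if 0 else "")
ring=sub<np.median(sub)-12; yy,xx=np.nonzero(ring); pts=ray("top",np.c_[xx+x0,yy+y0],.034)[:,:2]
print(len(pts)); 
(e)=cv2.fitEllipse(np.c_[xx+x0,yy+y0].astype(np.float32)); print("ell",e,ray("top",e[0],.034))
# side
s=cv2.imread("pics/side0.png").astype(int)
c,a,m=comp(s.min(2)>150,(314,265)); print("side white",c,a,ray("side",c,.043))
cb,a,m=comp(s[...,0]-s[...,2]>60,(247,260)); print("side blue",cb,a,ray("side",cb,.043))
for n,z in [("top",.034)]:
    print(ray("top",[362.6,206.2],.034), ray("top",[366.1,235.4],.035), ray("top",[391.6,204.3],.0385), ray("top",[326.1,218.4],.0385))
# depth world point around deck
k=calibration("top");E=np.array(k["extrinsics"])
for u,v in [(327,217),(343,215),(375,210),(360,209),(350,150),(336,266),(362,232)]:
    z=d[v,u]; q=np.array([(u-k["cx"])/k["fx"]*z,-(v-k["cy"])/k["fy"]*z,-z]); print((u,v),np.round(E[:3,:3].T@(q-E[:3,3]),4))
# panel upper edges: bright grey line
for u in range(316,412,8):
    col=G[215:255,u]; print(u,np.round(col[np.argmax(np.abs(np.diff(col)))]), (215+np.argsort(-np.abs(np.diff(col)))[:3]).tolist(),end="; ")
E
```

```text
white [327.17910448 216.85447761] 268 [[0.48829181 0.01957705 0.043     ]]
318 336 208 226
blue [392.63829787 205.94680851] 188 [[ 0.51137991 -0.11723097  0.043     ]]

61
ell ((358.6196594238281, 208.68760681152344), (20.72996711730957, 21.19388198852539), 47.26537322998047) [[ 0.50681389 -0.04679703  0.034     ]]
side white [313.95604396 264.13186813] 182 [[0.48887388 0.01825208 0.043     ]]
side blue [246.67567568 259.53378378] 148 [[ 0.51194656 -0.11817021  0.043     ]]
[[ 0.51210353 -0.05521302  0.034     ]] [[ 0.45029739 -0.06201595  0.035     ]] [[ 0.51553112 -0.11573173  0.0385    ]] [[0.4856115  0.02173335 0.0385    ]]
(327, 217) [0.4879 0.02   0.0438]
(343, 215) [ 0.4928 -0.0137  0.0383]
(375, 210) [ 0.5037 -0.0809  0.0369]
(360, 209) [ 0.5066 -0.0499  0.0312]
(350, 150) [ 0.6232 -0.0269  0.0708]
(336, 266) [3.873e-01 2.000e-04 9.400e-03]
(362, 232) [ 0.4552 -0.0516  0.0572]
316 115.0 [241, 244, 242]; 324 170.0 [225, 239, 243]; 332 127.0 [238, 224, 242]; 340 114.0 [237, 240, 238]; 348 133.0 [235, 239, 232]; 356 126.0 [234, 237, 231]; 364 112.0 [233, 236, 234]; 372 133.0 [231, 233, 234]; 380 130.0 [230, 233, 227]; 388 108.0 [229, 232, 230]; 396 136.0 [227, 230, 229]; 404 127.0 [226, 229, 223];
```

Run:
```python
from h import *
from scipy.optimize import least_squares
from scipy.ndimage import map_coordinates
t=cv2.imread("pics/top0.png"); G=t.mean(2)
# template: dark ring of radius 22mm (z=.034): maximise mean darkness of thin ring vs neighbours
th=np.linspace(0,2*np.pi,180,endpoint=False)
def ringval(cx,cy,r):
    p=np.c_[cx+r*np.cos(th),cy+r*np.sin(th),np.full(180,.034)]; q=proj("top",p); return map_coordinates(G,[q[:,1],q[:,0]],order=1)
best=[]
for cx in np.arange(.500,.516,.0005):
    for cy in np.arange(-.056,-.042,.0005):
        for r in (.0205,.021,.0215,.022,.0225):
            best.append((ringval(cx,cy,r).mean(),cx,cy,r))
best.sort(); print(np.round(best[:6],4))
# panel top outer edge line & fit
def subpix(u,lo,hi,sgn):
    col=np.diff(G[lo:hi,u])*sgn; i=np.argmax(col); return lo+i+.5
us=np.arange(320,408)
cv2.imwrite("pics/panz.png",cv2.resize(t[190:250,300:420],None,fx=6,fy=6,interpolation=cv2.INTER_NEAREST))
for u in (330,350,370,390): 
    v0=int(238-(u-332)*.17); print(u,v0,np.round(G[v0-14:v0+10,u]).astype(int))
# reader front top edge: white to dark
v=[]
for u in range(306,408):
    e=int(194-(u-304)*.145); seg=G[e-8:e+8,u]; v.append(e-8+np.argmin(np.diff(seg))+.5)
u=np.arange(306,408); c=np.polyfit(u,v,1); r=np.polyval(c,u)-v; k=abs(r)<1.5; c=np.polyfit(u[k],np.array(v)[k],1); print(c,k.sum())
a,b=ray("top",[[306,np.polyval(c,306)],[407,np.polyval(c,407)]],.072); print(a,b,"yaw of front", np.degrees(np.arctan2(*(a-b)[[0,1]])))
```

```text
Traceback (most recent call last):
  File "h.py", line 10, in proj
    k=calibration(c); E=np.array(k["extrinsics"]); q=np.atleast_2d(p)@E[:3,:3].T+E[:3,3]
ValueError: time passes only in moves, steps and waits
```

```bash
sed -i 's/^def ray/_c={}\ndef cal(n):\n    if n not in _c: _c[n]=calibration(n)\n    return _c[n]\ndef ray/; s/k=calibration(c)/k=cal(c)/' h.py
python3 - <<'E'
from h import *
from scipy.ndimage import map_coordinates
t=cv2.imread("pics/top0.png"); G=t.mean(2)
th=np.linspace(0,2*np.pi,180,endpoint=False)
def ringval(cx,cy,r):
    p=np.c_[cx+r*np.cos(th),cy+r*np.sin(th),np.full(180,.034)]; q=proj("top",p); return map_coordinates(G,[q[:,1],q[:,0]],order=1)
best=[]
for cx in np.arange(.500,.516,.0005):
    for cy in np.arange(-.056,-.042,.0005):
        for r in (.0205,.021,.0215,.022,.0225):
            best.append((ringval(cx,cy,r).mean(),cx,cy,r))
best.sort(); print(np.round(best[:6],4))
cv2.imwrite("pics/panz.png",cv2.resize(t[190:250,300:420],None,fx=6,fy=6,interpolation=cv2.INTER_NEAREST))
for u in (330,350,370,390): 
    v0=int(238-(u-332)*.17); print(u,v0,np.round(G[v0-14:v0+10,u]).astype(int))
v=[]
for u in range(306,408):
    e=int(194-(u-304)*.145); seg=G[e-8:e+8,u]; v.append(e-8+np.argmin(np.diff(seg))+.5)
u=np.arange(306,408); c=np.polyfit(u,v,1); r=np.polyval(c,u)-v; k=abs(r)<1.5; c=np.polyfit(u[k],np.array(v)[k],1); print(c,k.sum())
a,b=ray("top",[[306,np.polyval(c,306)],[407,np.polyval(c,407)]],.072); print(a,b,"yaw of front", np.degrees(np.arctan2(*(a-b)[[0,1]])))
E
```

```text
[[ 7.05278e+01  5.07000e-01 -4.75000e-02  2.15000e-02]
 [ 7.05421e+01  5.07500e-01 -4.75000e-02  2.15000e-02]
 [ 7.07253e+01  5.07000e-01 -4.70000e-02  2.20000e-02]
 [ 7.08036e+01  5.07000e-01 -4.70000e-02  2.15000e-02]
 [ 7.08180e+01  5.07500e-01 -4.70000e-02  2.15000e-02]
 [ 7.11086e+01  5.07000e-01 -4.75000e-02  2.20000e-02]]
330 238 [188 167  82  88  88  89  86  88  88  89  89  93 124 135 135  67  62  91
 112 175 176 175 174 175]
350 234 [ 90  88  91  92  86  90  90  89  87  90  88  84  87 132 133 129  46  70
 109 160 175 176 177 176]
370 231 [ 90  86  90  87  90  86  91  94  89  90  92  89  95 133 135 114  49  91
 108 163 175 176 175 177]
390 228 [173 112  62  94  91  94  90  88  91  89  91  94 126 132 134  61  65  95
 112 172 178 177 178 176]
[-1.65800589e-01  2.44098106e+02] 102
[0.53274947 0.06334015 0.072     ] [ 0.56769249 -0.14326006  0.072     ] yaw of front -9.599787120580716
```

View pics/panz.png

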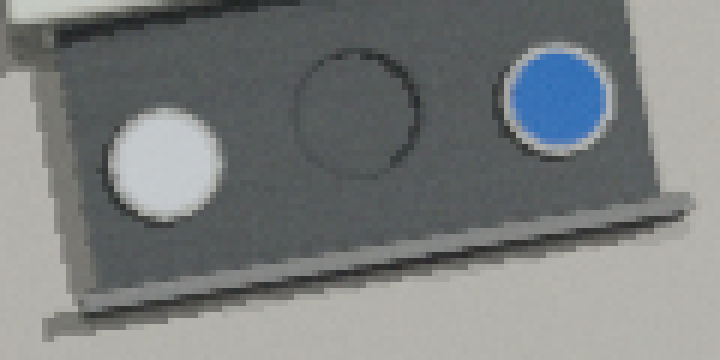

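Run:
```python
from h import *
W=ray("top",[359.25,208.5],.034)[0]; print("well px",W)
p=ray("top",[[330,238.5],[390,228.5]],.052); y=p[0]-p[1]; y/=np.linalg.norm(y); print("yaw panel",np.degrees(np.arctan2(-y[0],y[1])))
ya=np.radians(9.6); X=np.array([np.cos(ya),np.sin(ya)]);Y=np.array([-X[1],X[0]])
W=np.array([.5072,-.0477]); print("panel->well",(W-p[0,:2])@X,(W-p[1,:2])@X)
f=ray("top",[[306,244.098-.1658*306]],.072)[0,:2]; print("well before reader",(f-W)@X)
# panel ends at z=.052 (outer top)
e=ray("top",[[313.0,241.2],[415,223.5]],.052)[:,:2]; print("ends y",(e-W)@Y, (e-W)@X)
for n,q in [("white",(.4883,.0196)),("blue",(.5114,-.1172)),("white side",(.4889,.0183)),("blue side",(.5119,-.1182))]:
    v=np.array(q)-W; print(n,v@X,v@Y)
S=ray("side",[[220+243/4,200+277/4]],.034); print(proj("side",[*W,.034]))
o=ctrl.observe(); print(R.from_rotvec(o["orientation"]).as_matrix().round(3))
```

```text
well px [ 0.50721342 -0.0481264   0.034     ]
yaw panel 9.526109922658394
panel->well 0.05376338649262582 0.053925504703018635
well before reader 0.043709553335617636
ends y [ 0.10716306 -0.10688954] [-0.05344606 -0.05228825]
white -0.007411788446638836 0.06950946260777931
blue -0.007449244541073006 -0.06922715331260773
white side -0.007036990195127477 0.068127606511558
blue side -0.007123015269253801 -0.07029653372303629
[[280.38977972 267.3957916 ]]
[[ 0.356 -0.935 -0.   ]
 [-0.935 -0.356  0.   ]
 [-0.    -0.    -1.   ]]
```

Everything agrees with the given sizes: the panel ends lie at ±107 mm about the well and the panel-to-well distance is about 54 mm. In the well frame the white disc is at (-7, +69) mm and blue at (-7, -69) mm, with a drawer yaw of 9.6°. I'll use two fingertips with a 20 mm gap as a cradle and push along the line from disc to well. First I move over.

Request:
move_arm([
  {"tx": -0.03,"ty": -0.0275,"claw": 200},
  {"tx": -0.03,"ty": -0.0275,"claw": 200},
  {"tx": -0.03,"ty": -0.0275,"claw": 200},
  {"tx": -0.03,"ty": -0.0275,"claw": 200},
  {"tx": -0.03,"ty": -0.0275,"claw": 200},
  {"tx": -0.03,"ty": -0.0275,"claw": 200},
  {"tx": -0.03,"ty": -0.0275,"claw": 200},
  {"tx": -0.03,"ty": -0.0275,"claw": 200},
  {"tx": -0.03,"ty": -0.0275,"claw": 200},
  {"tx": -0.03,"ty": -0.0275,"claw": 200},
])

```text
$.motion[0]: bad value
```

Request:
move_arm([
  {"tx": -0.035,"ty": -0.032,"claw": 200},
  {"tx": -0.035,"ty": -0.032,"claw": 200},
  {"tx": -0.035,"ty": -0.032,"claw": 200},
  {"tx": -0.035,"ty": -0.032,"claw": 200},
  {"tx": -0.035,"ty": -0.032,"claw": 200},
  {"tx": -0.035,"ty": -0.032,"claw": 200},
  {"az": -8.5,"claw": 200},
  {"az": -8.5,"claw": 200},
  {"az": -8.5,"claw": 200},
  {"az": -8.5,"claw": 200},
])

```text
$.motion[0]: bad value
```

Request:
move_arm([
  {"az": -8.5,"claw": 200},
  {"az": -8.5,"claw": 200},
  {"az": -8.5,"claw": 200},
  {"az": -8.5,"claw": 200},
  {"az": -8.5,"claw": 200},
  {"az": -8.5,"claw": 200},
  {"claw": 200},
  {"claw": 200},
  {"claw": 200},
  {"claw": 200},
])

```text
$.motion[0]: bad value
```

```bash
cat > st.py <<'E'
from h import *
import sys
W=np.array([.5072,-.0477]); D=np.array([.4883,.0196]); u=(W-D)/np.linalg.norm(W-D); ya=np.radians(9.6); X=np.array([np.cos(ya),np.sin(ya)]);Y=np.array([-X[1],X[0]])
def tool_delta(target):
    o=ctrl.observe(); M=R.from_rotvec(o["orientation"]).as_matrix(); return M.T@(np.array(target)-o["ee_pos"])
def st():
    o=ctrl.observe(); M=R.from_rotvec(o["orientation"]).as_matrix()
    print("t",round(o["clock"],2),"pos",o["ee_pos"].round(4),"x ang",np.degrees(np.arctan2(M[1,0],M[0,0])).round(2),"z",M[:,2].round(3),"F",o["ft_force"].round(2),"w",round(o["gripper_width"],4))
    v=o["ee_pos"][:2]-W; print("TCP in well frame mm",(1e3*np.array([v@X,v@Y])).round(1),"want x ang",np.degrees(np.arctan2(u[0],-u[1])).round(2))
def pic(n):
    for c in ("top","side"):
        im,d=get_image(c); cv2.imwrite(f"pics/{c}{n}.png",im)
E
python3 - <<'E'
from st import *
st(); print(tool_delta([*(D-.042*u),.2]).round(4)); pic(1)
a=cv2.imread("pics/top1.png")[120:320,220:480]; b=cv2.imread("pics/side1.png")[150:350,180:440]
cv2.imwrite("pics/c1.png",cv2.resize(np.vstack([a,b]),None,fx=1.5,fy=1.5))
E
```

```text
t 0.5 pos [ 0.2224 -0.5841  0.2366] x ang -69.16 z [-0.  0. -1.] F [-0.55 -0.24 -0.18] w 0.0922
TCP in well frame mm [-370.3 -481.4] want x ang 15.69
[-0.5114 -0.4671  0.0366]
```

View pics/c1.png

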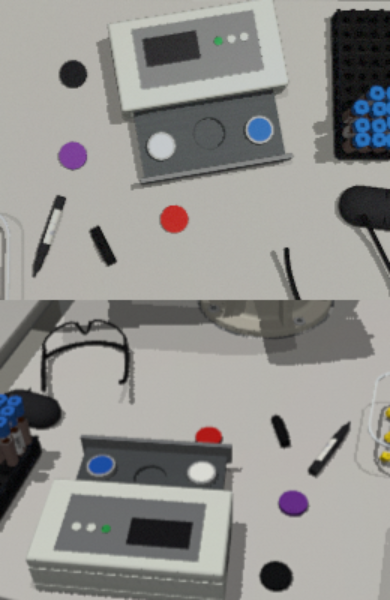

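The picture shows the scene unchanged: the rows were refused, presumably because every field must be present. I'll send full rows.

Request:
move_arm([
  {"tx": -0.03,"ty": -0.0275,"tz": 0,"ax": 0,"ay": 0,"az": 0,"claw": 200},
  {"tx": -0.03,"ty": -0.0275,"tz": 0,"ax": 0,"ay": 0,"az": 0,"claw": 200},
  {"tx": -0.03,"ty": -0.0275,"tz": 0,"ax": 0,"ay": 0,"az": 0,"claw": 200},
  {"tx": -0.03,"ty": -0.0275,"tz": 0,"ax": 0,"ay": 0,"az": 0,"claw": 200},
  {"tx": -0.03,"ty": -0.0275,"tz": 0,"ax": 0,"ay": 0,"az": 0,"claw": 200},
  {"tx": -0.03,"ty": -0.0275,"tz": 0,"ax": 0,"ay": 0,"az": 0,"claw": 200},
  {"tx": -0.03,"ty": -0.0275,"tz": 0,"ax": 0,"ay": 0,"az": 0,"claw": 200},
  {"tx": -0.03,"ty": -0.0275,"tz": 0,"ax": 0,"ay": 0,"az": 0,"claw": 200},
  {"tx": -0.03,"ty": -0.0275,"tz": 0,"ax": 0,"ay": 0,"az": 0,"claw": 200},
  {"tx": -0.03,"ty": -0.0275,"tz": 0,"ax": 0,"ay": 0,"az": 0,"claw": 200},
])

```text
clock: 1.6
ee_pos: [0.373, -0.2044, 0.2369]
orientation: [-2.586, 1.783, -0.001]
ft_force: [0.9, -0.4, 0.2]
gripper_width: 0.0199
```

Request:
move_arm([
  {"tx": -0.035,"ty": -0.032,"tz": 0,"ax": 0,"ay": 0,"az": 0,"claw": 200},
  {"tx": -0.035,"ty": -0.032,"tz": 0,"ax": 0,"ay": 0,"az": 0,"claw": 200},
  {"tx": -0.035,"ty": -0.032,"tz": 0,"ax": 0,"ay": 0,"az": 0,"claw": 200},
  {"tx": -0.035,"ty": -0.032,"tz": 0,"ax": 0,"ay": 0,"az": 0,"claw": 200},
  {"tx": -0.035,"ty": -0.032,"tz": 0,"ax": 0,"ay": 0,"az": 0,"claw": 200},
  {"tx": -0.035,"ty": -0.032,"tz": 0,"ax": 0,"ay": 0,"az": 0,"claw": 200},
  {"tx": 0,"ty": 0,"tz": 0,"ax": 0,"ay": 0,"az": -8.5,"claw": 200},
  {"tx": 0,"ty": 0,"tz": 0,"ax": 0,"ay": 0,"az": -8.5,"claw": 200},
  {"tx": 0,"ty": 0,"tz": 0,"ax": 0,"ay": 0,"az": -8.5,"claw": 200},
  {"tx": 0,"ty": 0,"tz": 0,"ax": 0,"ay": 0,"az": -8.5,"claw": 200},
])

```text
clock: 2.6
ee_pos: [0.4774, 0.059, 0.2366]
orientation: [-2.998, 0.939, -0.0]
ft_force: [-0.5, -0.4, 1.4]
gripper_width: 0.0196
```

Request:
move_arm([
  {"tx": 0,"ty": 0,"tz": 0,"ax": 0,"ay": 0,"az": -8.5,"claw": 200},
  {"tx": 0,"ty": 0,"tz": 0,"ax": 0,"ay": 0,"az": -8.5,"claw": 200},
  {"tx": 0,"ty": 0,"tz": 0,"ax": 0,"ay": 0,"az": -8.5,"claw": 200},
  {"tx": 0,"ty": 0,"tz": 0,"ax": 0,"ay": 0,"az": -8.5,"claw": 200},
  {"tx": 0,"ty": 0,"tz": 0,"ax": 0,"ay": 0,"az": -8.5,"claw": 200},
  {"tx": 0,"ty": 0,"tz": 0,"ax": 0,"ay": 0,"az": -8.5,"claw": 200},
  {"tx": 0,"ty": 0,"tz": 0,"ax": 0,"ay": 0,"az": 0,"claw": 200},
  {"tx": 0,"ty": 0,"tz": 0,"ax": 0,"ay": 0,"az": 0,"claw": 200},
  {"tx": 0,"ty": 0,"tz": 0,"ax": 0,"ay": 0,"az": 0,"claw": 200},
  {"tx": 0,"ty": 0,"tz": 0,"ax": 0,"ay": 0,"az": 0,"claw": 200},
])

```text
clock: 3.6
ee_pos: [0.4774, 0.0587, 0.2366]
orientation: [3.112, 0.43, 0.0]
ft_force: [0.2, 0.1, 0.9]
gripper_width: 0.0199
```

Run:
```python
from st import *
st(); print(tool_delta([*(D-.042*u),.0605]).round(4)); pic(2)
a=cv2.imread("pics/top2.png")[120:320,220:480]; b=cv2.imread("pics/side2.png")[150:350,180:440]
cv2.imwrite("pics/c2.png",cv2.resize(np.vstack([a,b]),None,fx=1.5,fy=1.5))
```

```text
t 3.6 pos [0.4774 0.0587 0.2366] x ang 15.73 z [ 0. -0. -1.] F [0.15 0.07 0.88] w 0.0199
TCP in well frame mm [-11.7 109.9] want x ang 15.69
[-1.000e-04 -1.400e-03  1.761e-01]
```

View pics/c2.png

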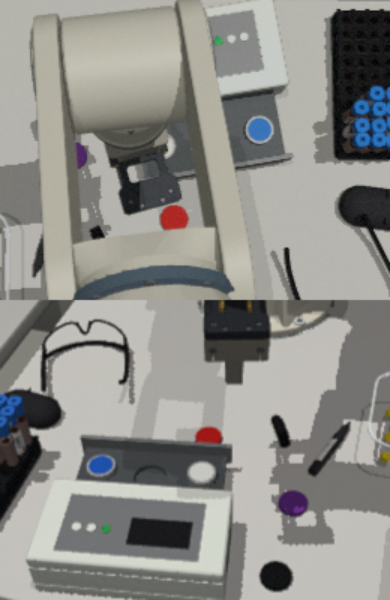

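The hand hovers left of the white disc with its jaws across the push line. Down to just above the panel height, then a check.

Request:
move_arm([
  {"tx": 0,"ty": 0,"tz": 0.02,"ax": 0,"ay": 0,"az": 0,"claw": 200},
  {"tx": 0,"ty": 0,"tz": 0.02,"ax": 0,"ay": 0,"az": 0,"claw": 200},
  {"tx": 0,"ty": 0,"tz": 0.02,"ax": 0,"ay": 0,"az": 0,"claw": 200},
  {"tx": 0,"ty": 0,"tz": 0.02,"ax": 0,"ay": 0,"az": 0,"claw": 200},
  {"tx": 0,"ty": 0,"tz": 0.02,"ax": 0,"ay": 0,"az": 0,"claw": 200},
  {"tx": 0,"ty": 0,"tz": 0.02,"ax": 0,"ay": 0,"az": 0,"claw": 200},
  {"tx": 0,"ty": 0,"tz": 0.02,"ax": 0,"ay": 0,"az": 0,"claw": 200},
  {"tx": 0,"ty": 0,"tz": 0.01,"ax": 0,"ay": 0,"az": 0,"claw": 200},
  {"tx": 0,"ty": 0,"tz": 0,"ax": 0,"ay": 0,"az": 0,"claw": 200},
  {"tx": 0,"ty": 0,"tz": 0,"ax": 0,"ay": 0,"az": 0,"claw": 200},
])

```text
clock: 4.7
ee_pos: [0.4777, 0.0587, 0.087]
orientation: [-3.112, -0.433, -0.0]
ft_force: [0.2, 0.9, -0.1]
gripper_width: 0.0201
```

Run:
```python
from st import *
st(); print(tool_delta([*(D-.042*u),.0605]).round(4)); pic(3)
b=cv2.imread("pics/side3.png")
o=ctrl.observe(); M=R.from_rotvec(o["orientation"]).as_matrix()
s=5;x0,y0=230,190
z=cv2.resize(b[y0:y0+120,x0:x0+150],None,fx=s,fy=s,interpolation=cv2.INTER_CUBIC)
for sx in (-1,1):
    for a in (.010,.028):
        for yy in (-.01,.01):
            p=o["ee_pos"]+M@[sx*a,yy,.022]; q=proj("side",p)[0]
            cv2.circle(z,(int((q[0]-x0+.5)*s),int((q[1]-y0+.5)*s)),3,(0,0,255),-1)
cv2.imwrite("pics/c3.png",z)
```

```text
t 4.7 pos [0.4777 0.0587 0.087 ] x ang 15.83 z [ 0.  0. -1.] F [ 0.19  0.87 -0.1 ] w 0.0201
TCP in well frame mm [-11.3 109.9] want x ang 15.69
[-0.0004 -0.0015  0.0265]
```

View pics/c3.png

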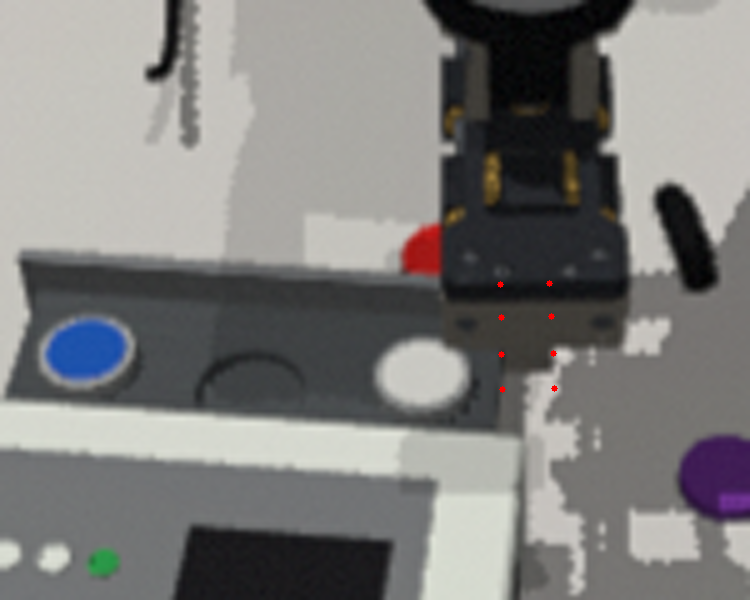

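The side view shows the fingertips at about x 330–341, y 262 in full-image pixels, matching the kinematics sideways. The white disc at (314,264) is clear of them, and there is room to descend.

Request:
move_arm([
  {"tx": 0,"ty": 0,"tz": 0.006,"ax": 0,"ay": 0,"az": 0,"claw": 200},
  {"tx": 0,"ty": 0,"tz": 0.006,"ax": 0,"ay": 0,"az": 0,"claw": 200},
  {"tx": 0,"ty": 0,"tz": 0.006,"ax": 0,"ay": 0,"az": 0,"claw": 200},
  {"tx": 0,"ty": 0,"tz": 0.006,"ax": 0,"ay": 0,"az": 0,"claw": 200},
  {"tx": 0,"ty": 0,"tz": 0.0025,"ax": 0,"ay": 0,"az": 0,"claw": 200},
  {"tx": 0,"ty": 0,"tz": 0,"ax": 0,"ay": 0,"az": 0,"claw": 200},
  {"tx": 0,"ty": 0,"tz": 0,"ax": 0,"ay": 0,"az": 0,"claw": 200},
  {"tx": 0,"ty": 0,"tz": 0,"ax": 0,"ay": 0,"az": 0,"claw": 200},
  {"tx": 0,"ty": 0,"tz": 0,"ax": 0,"ay": 0,"az": 0,"claw": 200},
  {"tx": 0,"ty": 0,"tz": 0,"ax": 0,"ay": 0,"az": 0,"claw": 200},
])

```text
clock: 5.8
ee_pos: [0.4775, 0.0587, 0.0603]
orientation: [-3.112, -0.433, -0.001]
ft_force: [0.3, -0.2, -0.4]
gripper_width: 0.0197
```

Request:
move_arm([
  {"tx": 0,"ty": 0.004,"tz": 0,"ax": 0,"ay": 0,"az": 0,"claw": 200},
  {"tx": 0,"ty": 0.004,"tz": 0,"ax": 0,"ay": 0,"az": 0,"claw": 200},
  {"tx": 0,"ty": 0.004,"tz": 0,"ax": 0,"ay": 0,"az": 0,"claw": 200},
  {"tx": 0,"ty": 0.004,"tz": 0,"ax": 0,"ay": 0,"az": 0,"claw": 200},
  {"tx": 0,"ty": 0.004,"tz": 0,"ax": 0,"ay": 0,"az": 0,"claw": 200},
  {"tx": 0,"ty": 0.004,"tz": 0,"ax": 0,"ay": 0,"az": 0,"claw": 200},
  {"tx": 0,"ty": 0.004,"tz": 0,"ax": 0,"ay": 0,"az": 0,"claw": 200},
  {"tx": 0,"ty": 0.004,"tz": 0,"ax": 0,"ay": 0,"az": 0,"claw": 200},
  {"tx": 0,"ty": 0.004,"tz": 0,"ax": 0,"ay": 0,"az": 0,"claw": 200},
  {"tx": 0,"ty": 0.004,"tz": 0,"ax": 0,"ay": 0,"az": 0,"claw": 200},
])

```text
clock: 6.8
ee_pos: [0.4884, 0.0199, 0.0601]
orientation: [-3.112, -0.433, -0.0]
ft_force: [-0.0, 0.6, -0.4]
gripper_width: 0.0198
```

```bash
cat >> st.py <<'E'
def view(n,x0=230,y0=210,w=130,h=100,s=6):
    o=ctrl.observe(); M=R.from_rotvec(o["orientation"]).as_matrix()
    b,_=get_image("side"); cv2.imwrite(f"pics/side{n}.png",b)
    z=cv2.resize(b[y0:y0+h,x0:x0+w],None,fx=s,fy=s,interpolation=cv2.INTER_CUBIC)
    def dot(p,col,r=2):
        q=proj("side",p)[0]; cv2.circle(z,(int((q[0]-x0+.5)*s),int((q[1]-y0+.5)*s)),r,col,-1)
    th=np.linspace(0,2*np.pi,24,endpoint=False)
    c=o["ee_pos"]+M@[0,.0273,0]; 
    for t in th:
        dot([c[0]+.02*np.cos(t),c[1]+.02*np.sin(t),.043],(0,255,0))   # cradle-predicted disc
        dot([W[0]+.022*np.cos(t),W[1]+.022*np.sin(t),.034],(0,0,255))
    v=c[:2]-W; print("cradle centre rel well (mm, well frame)",(1e3*np.array([v@X,v@Y])).round(1))
    bm=b.astype(int)
    cc,a,m=comp(bm.min(2)>140,proj("side",[c[0],c[1],.043])[0]); p=ray("side",cc,.043)[0,:2]; v=p-W; print("white seen",cc.round(1),a,"rel well",(1e3*np.array([v@X,v@Y])).round(1))
    cv2.imwrite(f"pics/c{n}.png",z)
E
python3 - <<'E'
from st import *
st(); view(4)
E
```

```text
t 6.8 pos [0.4884 0.0199 0.0601] x ang 15.84 z [ 0.  0. -1.] F [-0.02  0.61 -0.44] w 0.0198
TCP in well frame mm [-7.3 69.8] want x ang 15.69
cradle centre rel well (mm, well frame) [-4.3 42.7]
white seen [327.5 278. ] 40 rel well [26.3 98.6]
```

View pics/c4.png

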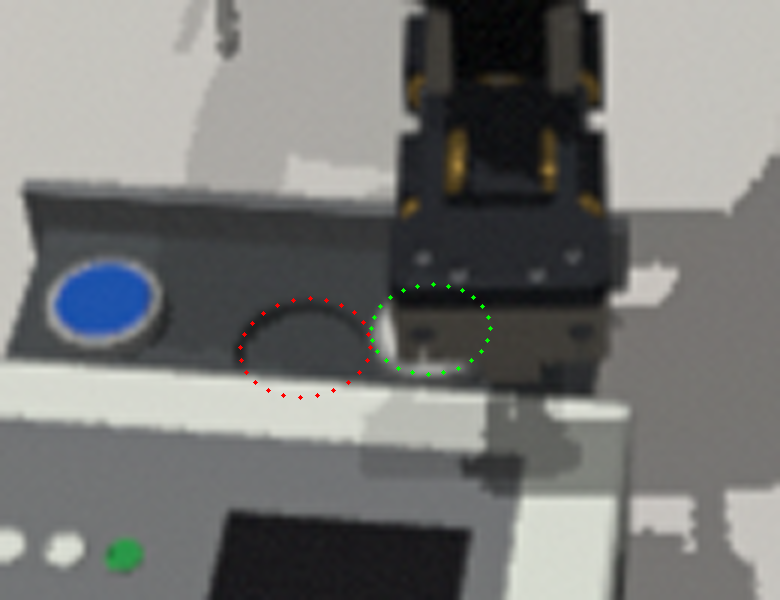

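The disc is moving in the cradle as predicted: its left edge is at about (293,266), perhaps 3–4 mm behind the prediction. The blue disc is far off. I keep pushing.

Request:
move_arm([
  {"tx": 0,"ty": 0.003,"tz": 0,"ax": 0,"ay": 0,"az": 0,"claw": 200},
  {"tx": 0,"ty": 0.003,"tz": 0,"ax": 0,"ay": 0,"az": 0,"claw": 200},
  {"tx": 0,"ty": 0.003,"tz": 0,"ax": 0,"ay": 0,"az": 0,"claw": 200},
  {"tx": 0,"ty": 0.003,"tz": 0,"ax": 0,"ay": 0,"az": 0,"claw": 200},
  {"tx": 0,"ty": 0.003,"tz": 0,"ax": 0,"ay": 0,"az": 0,"claw": 200},
  {"tx": 0,"ty": 0.003,"tz": 0,"ax": 0,"ay": 0,"az": 0,"claw": 200},
  {"tx": 0,"ty": 0.003,"tz": 0,"ax": 0,"ay": 0,"az": 0,"claw": 200},
  {"tx": 0,"ty": 0.003,"tz": 0,"ax": 0,"ay": 0,"az": 0,"claw": 200},
  {"tx": 0,"ty": 0.003,"tz": 0,"ax": 0,"ay": 0,"az": 0,"claw": 200},
  {"tx": 0,"ty": 0.003,"tz": 0,"ax": 0,"ay": 0,"az": 0,"claw": 200},
])

```text
clock: 7.85
ee_pos: [0.4966, -0.0089, 0.0601]
orientation: [-3.112, -0.433, -0.0]
ft_force: [-0.8, 0.9, 0.0]
gripper_width: 0.0199
```

Run:
```python
from st import *
st(); view(5)
```

```text
t 7.85 pos [ 0.4966 -0.0089  0.0601] x ang 15.85 z [ 0.  0. -1.] F [-0.82  0.93  0.01] w 0.0199
TCP in well frame mm [-4.  40.1] want x ang 15.69
cradle centre rel well (mm, well frame) [-1.1 12.9]
white seen [311.6 277.6] 58 rel well [28.2 67.5]
```

View pics/c5.png

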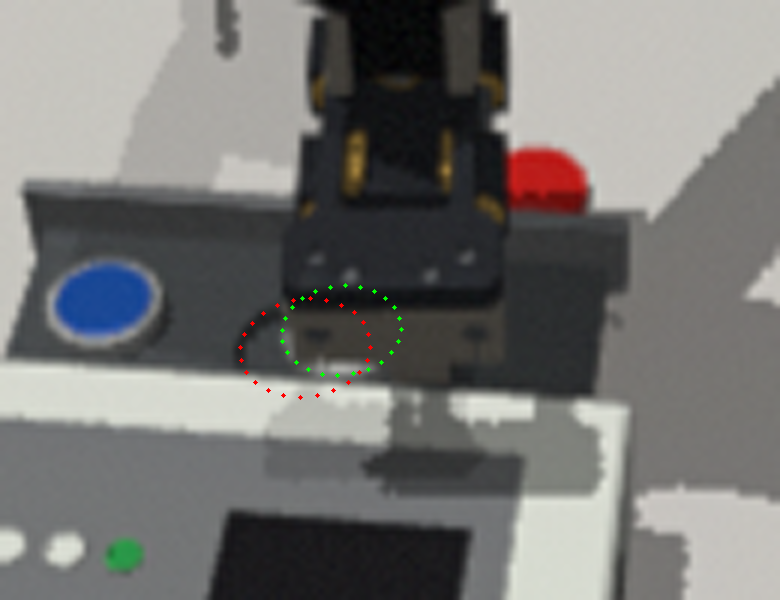

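The disc now overhangs the well, its left edge at about (278,266), still around 3–4 mm behind the prediction. I go on more slowly.

Request:
move_arm([
  {"tx": 0,"ty": 0.002,"tz": 0,"ax": 0,"ay": 0,"az": 0,"claw": 200},
  {"tx": 0,"ty": 0.002,"tz": 0,"ax": 0,"ay": 0,"az": 0,"claw": 200},
  {"tx": 0,"ty": 0.002,"tz": 0,"ax": 0,"ay": 0,"az": 0,"claw": 200},
  {"tx": 0,"ty": 0.0015,"tz": 0,"ax": 0,"ay": 0,"az": 0,"claw": 200},
  {"tx": 0,"ty": 0.0015,"tz": 0,"ax": 0,"ay": 0,"az": 0,"claw": 200},
  {"tx": 0,"ty": 0.0015,"tz": 0,"ax": 0,"ay": 0,"az": 0,"claw": 200},
  {"tx": 0,"ty": 0.0015,"tz": 0,"ax": 0,"ay": 0,"az": 0,"claw": 200},
  {"tx": 0,"ty": 0.001,"tz": 0,"ax": 0,"ay": 0,"az": 0,"claw": 200},
  {"tx": 0,"ty": 0,"tz": 0,"ax": 0,"ay": 0,"az": 0,"claw": 200},
  {"tx": 0,"ty": 0,"tz": 0,"ax": 0,"ay": 0,"az": 0,"claw": 200},
])

```text
clock: 8.9
ee_pos: [0.5001, -0.0212, 0.0601]
orientation: [3.112, 0.433, 0.0]
ft_force: [-0.3, -0.3, 0.2]
gripper_width: 0.0199
```

Run:
```python
from st import *
st(); view(6)
```

```text
t 8.9 pos [ 0.5001 -0.0212  0.0601] x ang 15.84 z [ 0. -0. -1.] F [-0.3  -0.3   0.23] w 0.0199
TCP in well frame mm [-2.6 27.3] want x ang 15.69
cradle centre rel well (mm, well frame) [0.3 0.2]
white seen [304.6 277.4] 74 rel well [28.9 53.8]
```

View pics/c6.png

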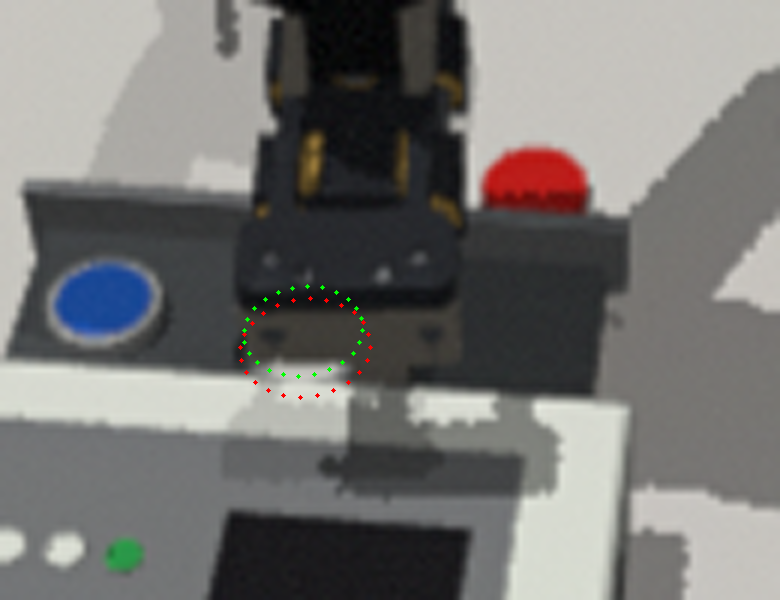

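The visible disc rim, around (272,272), is now nearly centred on the well, but I can't tell whether it has dropped. I push another 4 mm; the tips clear a seated disc by about 1 mm.

Request:
move_arm([
  {"tx": 0,"ty": 0.001,"tz": 0,"ax": 0,"ay": 0,"az": 0,"claw": 200},
  {"tx": 0,"ty": 0.001,"tz": 0,"ax": 0,"ay": 0,"az": 0,"claw": 200},
  {"tx": 0,"ty": 0.001,"tz": 0,"ax": 0,"ay": 0,"az": 0,"claw": 200},
  {"tx": 0,"ty": 0.001,"tz": 0,"ax": 0,"ay": 0,"az": 0,"claw": 200},
  {"tx": 0,"ty": 0,"tz": 0,"ax": 0,"ay": 0,"az": 0,"claw": 200},
  {"tx": 0,"ty": -0.005,"tz": 0,"ax": 0,"ay": 0,"az": 0,"claw": 200},
  {"tx": 0,"ty": -0.01,"tz": 0,"ax": 0,"ay": 0,"az": 0,"claw": 200},
  {"tx": 0,"ty": -0.015,"tz": 0,"ax": 0,"ay": 0,"az": 0,"claw": 200},
  {"tx": 0,"ty": -0.015,"tz": 0,"ax": 0,"ay": 0,"az": 0,"claw": 200},
  {"tx": 0,"ty": -0.015,"tz": 0,"ax": 0,"ay": 0,"az": 0,"claw": 200},
])

```text
clock: 9.95
ee_pos: [0.4841, 0.0343, 0.0601]
orientation: [-3.111, -0.434, 0.0]
ft_force: [0.1, -0.3, 0.5]
gripper_width: 0.0199
```

Run:
```python
from st import *
st(); view(7)
```

```text
t 9.95 pos [0.4841 0.0343 0.0601] x ang 15.87 z [-0.  0. -1.] F [ 0.09 -0.3   0.48] w 0.0199
TCP in well frame mm [-9.1 84.7] want x ang 15.69
cradle centre rel well (mm, well frame) [-6.2 57.6]
white seen [343.7 256.8] 55 rel well [-32.3 126.3]
```

View pics/c7.png

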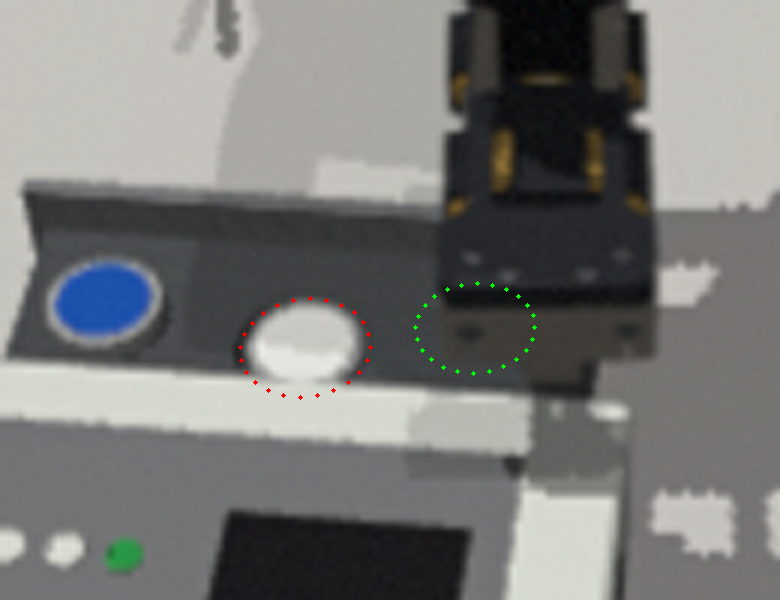

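The white disc lies centred in the well at about (281,267), inside the projected rim, and the blue disc is still at (247,260). I check its height and tilt with depth, then lift and turn the hand.

Run:
```python
from st import *
im,d=get_image("side"); k=cal("side");E=np.array(k["extrinsics"])
t=im.astype(int)
def pts(m):
    v,u=np.nonzero(m); z=d[v,u]; q=np.c_[(u-k["cx"])/k["fx"]*z,-(v-k["cy"])/k["fy"]*z,-z][z>0]; return (q-E[:3,3])@E[:3,:3]
yy,xx=np.mgrid[:480,:640]
for n,c,r in [("white",(280.5,266.5),(7,4.5)),("blue",(247,259.5),(7,4.5)),("deckR",(302,262),(5,4)),("deckL",(264,262),(3,3)),("reader",(290,277.5),(6,2))]:
    m=((xx-c[0])/r[0])**2+((yy-c[1])/r[1])**2<1; p=pts(m); A=np.c_[p[:,:2]-p[:,:2].mean(0),np.ones(len(p))]; s=np.linalg.lstsq(A,p[:,2],rcond=None)[0]
    print(n,len(p),"z med %.4f std %.4f"%(np.median(p[:,2]),p[:,2].std()),"slope",s[:2].round(3))
for z in (.037,.043):
    v=ray("side",[280.5,266.8],z)[0,:2]-W; print(z,(1e3*np.array([v@X,v@Y])).round(1))
```

```text
white 95 z med 0.0355 std 0.0011 slope [ 0.017 -0.004]
blue 91 z med 0.0417 std 0.0013 slope [ 0.076 -0.003]
deckR 59 z med 0.0330 std 0.0487 slope [0.974 0.51 ]
deckL 25 z med 0.0325 std 0.0010 slope [0.158 0.01 ]
reader 36 z med 0.0708 std 0.0013 slope [0.216 0.078]
0.037 [1.  0.6]
0.043 [6.1 2. ]
```

Request:
move_arm([
  {"tx": 0,"ty": 0,"tz": -0.02,"ax": 0,"ay": 0,"az": 0,"claw": 200},
  {"tx": 0,"ty": 0,"tz": -0.02,"ax": 0,"ay": 0,"az": 0,"claw": 200},
  {"tx": 0,"ty": 0,"tz": -0.02,"ax": 0,"ay": 0,"az": 0,"claw": 200},
  {"tx": 0,"ty": 0,"tz": -0.02,"ax": 0,"ay": 0,"az": 0,"claw": 200},
  {"tx": 0,"ty": 0,"tz": -0.02,"ax": 0,"ay": 0,"az": -7.9,"claw": 200},
  {"tx": 0,"ty": 0,"tz": -0.02,"ax": 0,"ay": 0,"az": -8,"claw": 200},
  {"tx": 0,"ty": 0,"tz": 0,"ax": 0,"ay": 0,"az": -8,"claw": 200},
  {"tx": 0,"ty": 0,"tz": 0,"ax": 0,"ay": 0,"az": -8,"claw": 200},
  {"tx": 0,"ty": 0,"tz": 0,"ax": 0,"ay": 0,"az": -8,"claw": 200},
  {"tx": 0,"ty": 0,"tz": 0,"ax": 0,"ay": 0,"az": -8,"claw": 200},
])

```text
clock: 11.05
ee_pos: [0.4847, 0.0328, 0.1802]
orientation: [2.663, 1.667, 0.0]
ft_force: [-0.1, -0.3, 0.2]
gripper_width: 0.02
```

Request:
move_arm([
  {"tx": 0,"ty": 0,"tz": 0,"ax": 0,"ay": 0,"az": -8,"claw": 200},
  {"tx": 0,"ty": 0,"tz": 0,"ax": 0,"ay": 0,"az": -8,"claw": 200},
  {"tx": 0,"ty": 0,"tz": 0,"ax": 0,"ay": 0,"az": -8,"claw": 200},
  {"tx": 0,"ty": 0,"tz": 0,"ax": 0,"ay": 0,"az": -8,"claw": 200},
  {"tx": 0,"ty": 0,"tz": 0,"ax": 0,"ay": 0,"az": -4,"claw": 200},
  {"tx": 0,"ty": 0,"tz": 0,"ax": 0,"ay": 0,"az": 0,"claw": 200},
  {"tx": 0,"ty": 0,"tz": 0,"ax": 0,"ay": 0,"az": 0,"claw": 200},
  {"tx": 0,"ty": 0,"tz": 0,"ax": 0,"ay": 0,"az": 0,"claw": 200},
  {"tx": 0,"ty": 0,"tz": 0,"ax": 0,"ay": 0,"az": 0,"claw": 200},
  {"tx": 0,"ty": 0,"tz": 0,"ax": 0,"ay": 0,"az": 0,"claw": 200},
])

```text
clock: 12.05
ee_pos: [0.4847, 0.0327, 0.1801]
orientation: [-2.025, -2.401, 0.0]
ft_force: [-0.3, -0.3, 0.1]
gripper_width: 0.0201
```

Run:
```python
from st import *
st(); print(tool_delta([*(W-.088*X),.05]).round(4)); view(8)
```

```text
t 12.05 pos [0.4847 0.0327 0.1801] x ang 99.71 z [-0. -0. -1.] F [-0.26 -0.27  0.05] w 0.0201
TCP in well frame mm [-8.8 83. ] want x ang 15.69
[-0.0829 -0.0794  0.1301]
cradle centre rel well (mm, well frame) [18.5 83.1]
white seen [398.2 271.2] 58140 rel well [ -3.7 235.9]
```

View pics/c8.png

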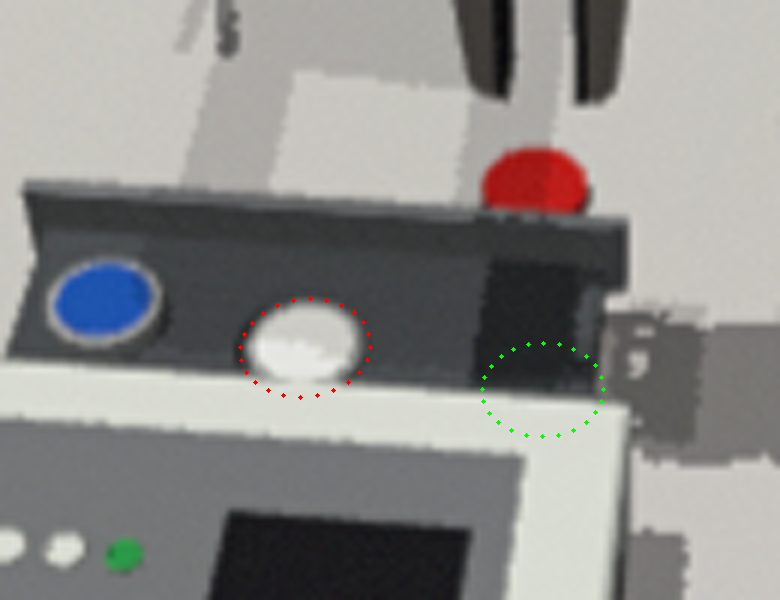

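Depth puts the white disc's top 6.2 mm below the blue's, and level, so it is seated. The picture shows the hand clear. Now I go in front of the panel and down.

Request:
move_arm([
  {"tx": -0.0207,"ty": -0.02,"tz": 0,"ax": 0,"ay": 0,"az": 0,"claw": 200},
  {"tx": -0.0207,"ty": -0.02,"tz": 0,"ax": 0,"ay": 0,"az": 0,"claw": 200},
  {"tx": -0.0207,"ty": -0.02,"tz": 0,"ax": 0,"ay": 0,"az": 0,"claw": 200},
  {"tx": -0.0207,"ty": -0.02,"tz": 0,"ax": 0,"ay": 0,"az": 0,"claw": 200},
  {"tx": 0,"ty": 0,"tz": 0.02,"ax": 0,"ay": 0,"az": 0,"claw": 200},
  {"tx": 0,"ty": 0,"tz": 0.02,"ax": 0,"ay": 0,"az": 0,"claw": 200},
  {"tx": 0,"ty": 0,"tz": 0.02,"ax": 0,"ay": 0,"az": 0,"claw": 200},
  {"tx": 0,"ty": 0,"tz": 0.01,"ax": 0,"ay": 0,"az": 0,"claw": 200},
  {"tx": 0,"ty": 0,"tz": 0,"ax": 0,"ay": 0,"az": 0,"claw": 200},
  {"tx": 0,"ty": 0,"tz": 0,"ax": 0,"ay": 0,"az": 0,"claw": 200},
])

```text
clock: 13.1
ee_pos: [0.4202, -0.0624, 0.1104]
orientation: [2.025, 2.402, 0.0]
ft_force: [-0.5, -0.2, -0.0]
gripper_width: 0.0199
```

Run:
```python
from st import *
st(); print(tool_delta([*(W-.088*X),.05]).round(4)); view(9)
```

```text
t 13.1 pos [ 0.4202 -0.0624  0.1104] x ang 99.75 z [ 0. -0. -1.] F [-0.48 -0.18 -0.02] w 0.0199
TCP in well frame mm [-88.3   0. ] want x ang 15.69
[-0.      0.0003  0.0604]
cradle centre rel well (mm, well frame) [-61.    0.1]
white seen [310.6 184. ] 73 rel well [-262.7   29.9]
```

View pics/c9.png

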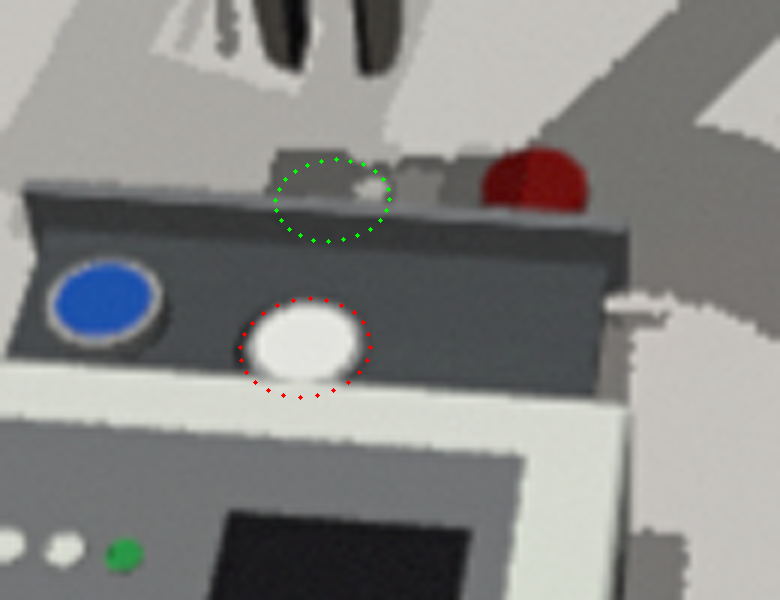

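The hand stands in front of the panel's middle. Now I go down 60 mm and push.

Request:
move_arm([
  {"tx": 0,"ty": 0,"tz": 0.015,"ax": 0,"ay": 0,"az": 0,"claw": 200},
  {"tx": 0,"ty": 0,"tz": 0.015,"ax": 0,"ay": 0,"az": 0,"claw": 200},
  {"tx": 0,"ty": 0,"tz": 0.015,"ax": 0,"ay": 0,"az": 0,"claw": 200},
  {"tx": 0,"ty": 0,"tz": 0.015,"ax": 0,"ay": 0,"az": 0,"claw": 200},
  {"tx": 0,"ty": 0.003,"tz": 0,"ax": 0,"ay": 0,"az": 0,"claw": 200},
  {"tx": 0,"ty": 0.003,"tz": 0,"ax": 0,"ay": 0,"az": 0,"claw": 200},
  {"tx": 0,"ty": 0.003,"tz": 0,"ax": 0,"ay": 0,"az": 0,"claw": 200},
  {"tx": 0,"ty": 0.003,"tz": 0,"ax": 0,"ay": 0,"az": 0,"claw": 200},
  {"tx": 0,"ty": 0.003,"tz": 0,"ax": 0,"ay": 0,"az": 0,"claw": 200},
  {"tx": 0,"ty": 0.003,"tz": 0,"ax": 0,"ay": 0,"az": 0,"claw": 200},
])

```text
clock: 14.15
ee_pos: [0.4381, -0.0594, 0.0504]
orientation: [2.024, 2.402, 0.001]
ft_force: [0.1, -0.2, -0.2]
gripper_width: 0.0198
```

Request:
move_arm([
  {"tx": 0,"ty": 0.003,"tz": 0,"ax": 0,"ay": 0,"az": 0,"claw": 200},
  {"tx": 0,"ty": 0.003,"tz": 0,"ax": 0,"ay": 0,"az": 0,"claw": 200},
  {"tx": 0,"ty": 0.003,"tz": 0,"ax": 0,"ay": 0,"az": 0,"claw": 200},
  {"tx": 0,"ty": 0.003,"tz": 0,"ax": 0,"ay": 0,"az": 0,"claw": 200},
  {"tx": 0,"ty": 0.004,"tz": 0,"ax": 0,"ay": 0,"az": 0,"claw": 200},
  {"tx": 0,"ty": 0.004,"tz": 0,"ax": 0,"ay": 0,"az": 0,"claw": 200},
  {"tx": 0,"ty": 0.004,"tz": 0,"ax": 0,"ay": 0,"az": 0,"claw": 200},
  {"tx": 0,"ty": 0.004,"tz": 0,"ax": 0,"ay": 0,"az": 0,"claw": 200},
  {"tx": 0,"ty": 0.004,"tz": 0,"ax": 0,"ay": 0,"az": 0,"claw": 200},
  {"tx": 0,"ty": 0.004,"tz": 0,"ax": 0,"ay": 0,"az": 0,"claw": 200},
])

```text
clock: 15.15
ee_pos: [0.4733, -0.0532, 0.0499]
orientation: [-2.024, -2.402, 0.0]
ft_force: [-2.7, -1.2, 0.4]
gripper_width: 0.02
```

Run:
```python
from st import *
st(); view(10)
```

```text
t 15.15 pos [ 0.4733 -0.0532  0.0499] x ang 99.75 z [-0.  0. -1.] F [-2.74 -1.21  0.44] w 0.02
TCP in well frame mm [-34.4   0.3] want x ang 15.69
cradle centre rel well (mm, well frame) [-7.1  0.3]
white seen [281.9 242.8] 133 rel well [-60.6  -6.5]
```

View pics/c10.png

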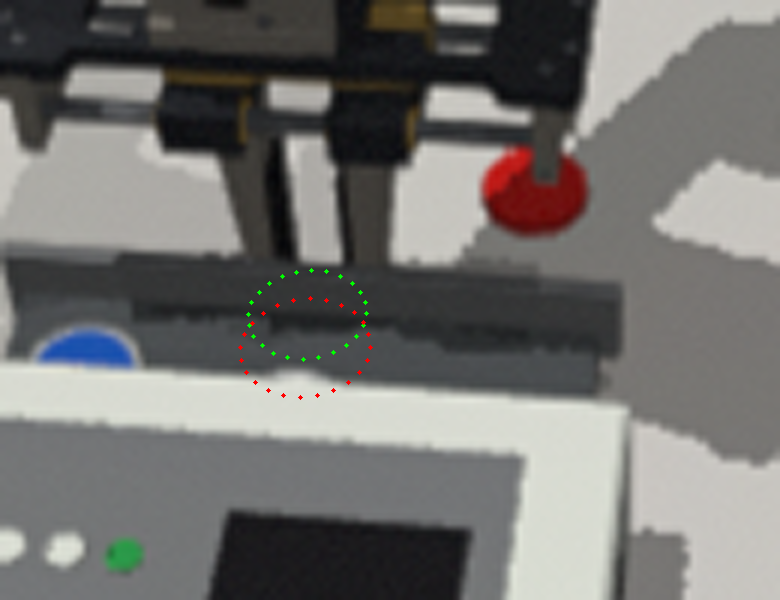

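The drawer is moving in at about 3 N and both discs ride along: white at about (280,273), blue at (244,268), partly under the housing. Pushing continues.

Request:
move_arm([
  {"tx": 0,"ty": 0.005,"tz": 0,"ax": 0,"ay": 0,"az": 0,"claw": 200},
  {"tx": 0,"ty": 0.005,"tz": 0,"ax": 0,"ay": 0,"az": 0,"claw": 200},
  {"tx": 0,"ty": 0.005,"tz": 0,"ax": 0,"ay": 0,"az": 0,"claw": 200},
  {"tx": 0,"ty": 0.005,"tz": 0,"ax": 0,"ay": 0,"az": 0,"claw": 200},
  {"tx": 0,"ty": 0.005,"tz": 0,"ax": 0,"ay": 0,"az": 0,"claw": 200},
  {"tx": 0,"ty": 0.005,"tz": 0,"ax": 0,"ay": 0,"az": 0,"claw": 200},
  {"tx": 0,"ty": 0.005,"tz": 0,"ax": 0,"ay": 0,"az": 0,"claw": 200},
  {"tx": 0,"ty": 0.005,"tz": 0,"ax": 0,"ay": 0,"az": 0,"claw": 200},
  {"tx": 0,"ty": 0.004,"tz": 0,"ax": 0,"ay": 0,"az": 0,"claw": 200},
  {"tx": 0,"ty": 0.003,"tz": 0,"ax": 0,"ay": 0,"az": 0,"claw": 200},
])

```text
clock: 16.2
ee_pos: [0.5199, -0.0453, 0.0501]
orientation: [2.025, 2.402, 0.0]
ft_force: [-2.3, -1.2, -0.6]
gripper_width: 0.0195
```

Run:
```python
from st import *
st(); view(11)
```

```text
t 16.2 pos [ 0.5199 -0.0453  0.0501] x ang 99.75 z [ 0. -0. -1.] F [-2.33 -1.18 -0.56] w 0.0195
TCP in well frame mm [12.9  0.3] want x ang 15.69
cradle centre rel well (mm, well frame) [40.2  0.3]
white seen [277.8 260.5] 126 rel well [-10.1  -6.2]
```

View pics/c11.png

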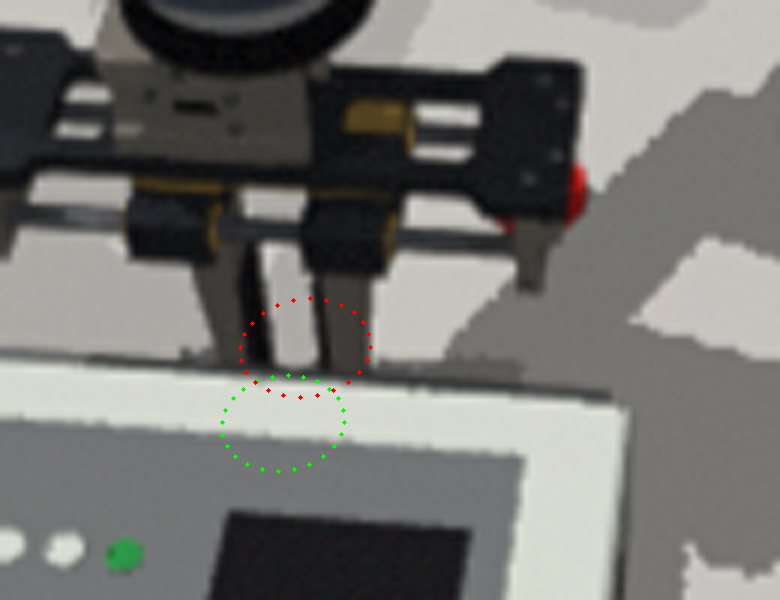

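The panel is almost hidden behind the housing edge; I estimate roughly 17 mm left. Slower now.

Request:
move_arm([
  {"tx": 0,"ty": 0.002,"tz": 0,"ax": 0,"ay": 0,"az": 0,"claw": 200},
  {"tx": 0,"ty": 0.002,"tz": 0,"ax": 0,"ay": 0,"az": 0,"claw": 200},
  {"tx": 0,"ty": 0.0015,"tz": 0,"ax": 0,"ay": 0,"az": 0,"claw": 200},
  {"tx": 0,"ty": 0.0015,"tz": 0,"ax": 0,"ay": 0,"az": 0,"claw": 200},
  {"tx": 0,"ty": 0.0015,"tz": 0,"ax": 0,"ay": 0,"az": 0,"claw": 200},
  {"tx": 0,"ty": 0.0015,"tz": 0,"ax": 0,"ay": 0,"az": 0,"claw": 200},
  {"tx": 0,"ty": 0.001,"tz": 0,"ax": 0,"ay": 0,"az": 0,"claw": 200},
  {"tx": 0,"ty": 0.001,"tz": 0,"ax": 0,"ay": 0,"az": 0,"claw": 200},
  {"tx": 0,"ty": 0.001,"tz": 0,"ax": 0,"ay": 0,"az": 0,"claw": 200},
  {"tx": 0,"ty": 0.001,"tz": 0,"ax": 0,"ay": 0,"az": 0,"claw": 200},
])

```text
clock: 17.25
ee_pos: [0.5319, -0.0432, 0.0501]
orientation: [-2.023, -2.401, 0.003]
ft_force: [-10.1, -5.0, 8.1]
gripper_width: 0.0202
```

Request:
move_arm([
  {"tx": 0,"ty": 0.0005,"tz": 0,"ax": 0,"ay": 0,"az": 0,"claw": 200},
  {"tx": 0,"ty": 0.0005,"tz": 0,"ax": 0,"ay": 0,"az": 0,"claw": 200},
  {"tx": 0,"ty": 0.0005,"tz": 0,"ax": 0,"ay": 0,"az": 0,"claw": 200},
  {"tx": 0,"ty": 0.0005,"tz": 0,"ax": 0,"ay": 0,"az": 0,"claw": 200},
  {"tx": 0,"ty": 0.0005,"tz": 0,"ax": 0,"ay": 0,"az": 0,"claw": 200},
  {"tx": 0,"ty": 0,"tz": 0,"ax": 0,"ay": 0,"az": 0,"claw": 200},
  {"tx": 0,"ty": 0,"tz": 0,"ax": 0,"ay": 0,"az": 0,"claw": 200},
  {"tx": 0,"ty": 0,"tz": 0,"ax": 0,"ay": 0,"az": 0,"claw": 200},
  {"tx": 0,"ty": 0,"tz": 0,"ax": 0,"ay": 0,"az": 0,"claw": 200},
  {"tx": 0,"ty": 0,"tz": 0,"ax": 0,"ay": 0,"az": 0,"claw": 200},
])

```text
clock: 18.25
ee_pos: [0.532, -0.043, 0.0499]
orientation: [-2.021, -2.399, 0.008]
ft_force: [-15.3, -7.0, 12.9]
gripper_width: 0.0198
```

Run:
```python
from st import *
st(); view(12)
```

```text
t 18.25 pos [ 0.532  -0.043   0.0499] x ang 99.77 z [-0.007 -0.001 -1.   ] F [-15.25  -7.04  12.93] w 0.0198
TCP in well frame mm [25.2  0.5] want x ang 15.69
cradle centre rel well (mm, well frame) [52.5  0.6]
white seen [276.6 264.4] 102 rel well [ 0.6 -7. ]
```

View pics/c12.png

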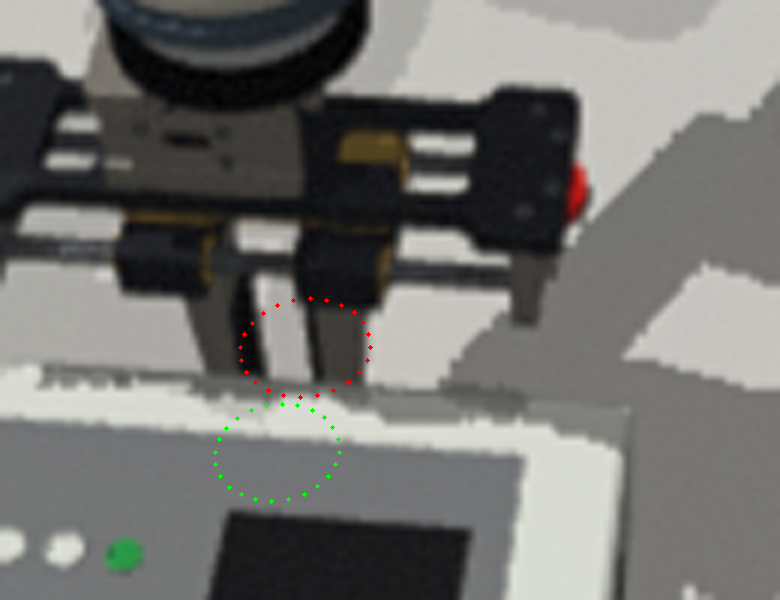

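The hand stopped at TCP x = 25 mm in the well frame with about 17 N building up, which matches the expected hard stop (finger edge at 35 mm, expected panel face at 35–37 mm). There was also an unexpected upward component. I back off and look to be sure it was the drawer's stop.

Request:
move_arm([
  {"tx": 0,"ty": -0.005,"tz": 0,"ax": 0,"ay": 0,"az": 0,"claw": 200},
  {"tx": 0,"ty": -0.01,"tz": 0,"ax": 0,"ay": 0,"az": 0,"claw": 200},
  {"tx": 0,"ty": -0.02,"tz": 0,"ax": 0,"ay": 0,"az": 0,"claw": 200},
  {"tx": 0,"ty": -0.02,"tz": 0,"ax": 0,"ay": 0,"az": 0,"claw": 200},
  {"tx": 0,"ty": -0.02,"tz": 0,"ax": 0,"ay": 0,"az": 0,"claw": 200},
  {"tx": 0,"ty": 0,"tz": -0.02,"ax": 0,"ay": 0,"az": 0,"claw": 200},
  {"tx": 0,"ty": 0,"tz": -0.03,"ax": 0,"ay": 0,"az": 0,"claw": 200},
  {"tx": 0,"ty": 0,"tz": -0.04,"ax": 0,"ay": 0,"az": 0,"claw": 200},
  {"tx": 0,"ty": 0,"tz": -0.04,"ax": 0,"ay": 0,"az": 0,"claw": 200},
  {"tx": 0,"ty": 0,"tz": -0.02,"ax": 0,"ay": 0,"az": 0,"claw": 200},
])

```text
clock: 19.3
ee_pos: [0.4634, -0.0553, 0.2035]
orientation: [2.022, 2.399, 0.005]
ft_force: [0.9, -0.2, -0.3]
gripper_width: 0.0202
```

Request:
move_arm([
  {"tx": -0.03,"ty": 0,"tz": 0,"ax": 0,"ay": 0,"az": 0,"claw": 200},
  {"tx": -0.03,"ty": 0,"tz": 0,"ax": 0,"ay": 0,"az": 0,"claw": 200},
  {"tx": -0.03,"ty": 0,"tz": 0,"ax": 0,"ay": 0,"az": 0,"claw": 200},
  {"tx": -0.03,"ty": 0,"tz": 0,"ax": 0,"ay": 0,"az": 0,"claw": 200},
  {"tx": -0.03,"ty": 0,"tz": 0,"ax": 0,"ay": 0,"az": 0,"claw": 200},
  {"tx": -0.03,"ty": 0,"tz": 0,"ax": 0,"ay": 0,"az": 0,"claw": 200},
  {"tx": -0.03,"ty": 0,"tz": 0,"ax": 0,"ay": 0,"az": 0,"claw": 200},
  {"tx": -0.03,"ty": 0,"tz": 0,"ax": 0,"ay": 0,"az": 0,"claw": 200},
  {"tx": -0.03,"ty": 0,"tz": 0,"ax": 0,"ay": 0,"az": 0,"claw": 200},
  {"tx": 0,"ty": 0,"tz": 0,"ax": 0,"ay": 0,"az": 0,"claw": 200},
])

```text
clock: 20.3
ee_pos: [0.5083, -0.3244, 0.2002]
orientation: [2.025, 2.398, 0.0]
ft_force: [0.5, 0.2, -0.8]
gripper_width: 0.0197
```

Run:
```python
from st import *
st(); pic(13)
im=cv2.imread("pics/top13.png"); cv2.imwrite("pics/c13.png",im)
cv2.imwrite("pics/c13z.png",cv2.resize(im[110:250,280:420],None,fx=4,fy=4,interpolation=cv2.INTER_CUBIC))
G=im.mean(2)
for u in (320,345,370,395):
    e=int(244.1-.1658*u); print(u,e,np.round(G[e-6:e+16,u]).astype(int))
for xo in (.0437-.007,.0437):   # expected outer/inner panel top edge if shut
    print(proj("top",[*(W+X*xo+Y*.09),.052]).round(1),proj("top",[*(W+X*xo-Y*.09),.052]).round(1))
```

```text
t 20.3 pos [ 0.5083 -0.3244  0.2002] x ang 99.63 z [ 0.002 -0.002 -1.   ] F [ 0.55  0.23 -0.82] w 0.0197
TCP in well frame mm [ -45.  -273.1] want x ang 15.69
320 191 [203 205 203 204 202 180 134  82  68 135 136 133  47  53  76  97 111 167
 181 183 183 182]
345 186 [204 205 204 204 203 202 177 114  72  70 139 138 131  46  45  78  99 113
 173 183 182 182]
370 182 [203 205 204 204 205 201 174  99  62  67 136 140 116  33  44  84  98 115
 166 184 184 181]
395 178 [204 204 205 204 204 201 172  95  68  77 136 138  98  47  54  87  99 110
 168 184 184 182]
[[313.9 197.1]] [[399.3 182.9]]
[[313.4 193.8]] [[398.7 179.7]]
```

View pics/c13.png

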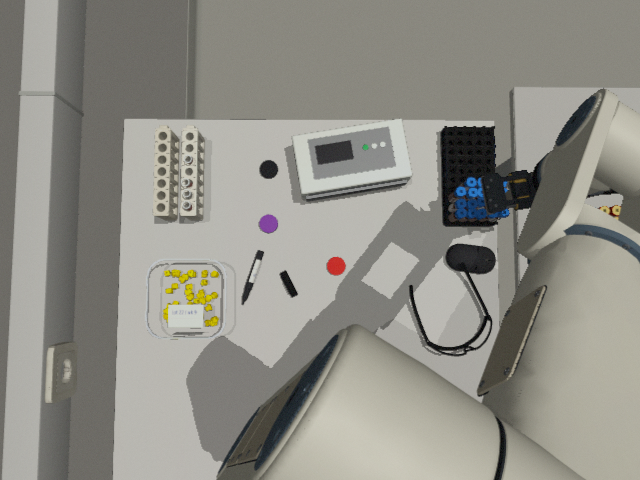

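View pics/c13z.png

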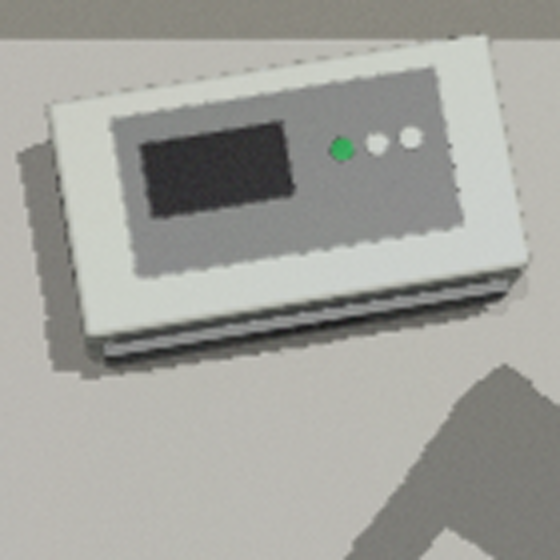

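Run:
```python
from st import *
p=ray("top",[[320,196.5],[345,192.5],[370,188.2],[395,184.0]],.052)[:,:2]; print("panel outer x in start-well frame",(1e3*(p-W)@X).round(1),"(was -53.8; shut expected about 43.7-8=35.7)")
a=cv2.imread("pics/top0.png").astype(int); b=cv2.imread("pics/top13.png").astype(int)
for n,(x0,x1,y0,y1) in dict(rack=(440,478,122,230),tub=(145,230,258,342),carr=(150,205,122,222),marker=(238,268,245,308),cap=(276,300,268,300),mouse=(445,496,243,273),red=(322,350,254,280)).items():
    A=a[y0:y1,x0:x1].mean(2).astype(np.float32);B=b[y0:y1,x0:x1].mean(2).astype(np.float32); print(n,np.round(cv2.phaseCorrelate(A,B)[0],2))
```

```text
panel outer x in start-well frame [35.8 35.5 35.8 35.9] (was -53.8; shut expected about 43.7-8=35.7)
rack [0.02 0.06]
tub [0.03 0.  ]
carr [0.02 0.04]
marker [ 0.   -0.03]
cap [ 0.06 -0.03]
mouse [0.16 0.11]
red [0.1  0.59]
```

The panel face is at 35.8 mm where shut should be 35.7 mm, and no bystander has moved. I hand the job in.

Run:
```python
from workcell import ctrl,order
print(order.job_done()); print(ctrl.observe()["clock"])
```

```text
the job is handed in; nothing more can be done
None
the job is handed in; nothing more can be done
```

The white disc is in the well, the drawer is shut and the hand is away; I handed the job in at about 20 s (no verdict is reported). I pushed the disc with two fingertips set 20 mm apart, straight along the line from its start to the well. I then shut the drawer by pushing the middle of its front panel.

**Checks that passed**
- **White disc:** before shutting, it sat about 1 mm from the well's centre. Its face was level and 6.2 mm lower than the blue disc's face, so it was fully seated.
- **Drawer:** the panel face ended at 35.8 mm, against about 35.7 mm expected when fully shut. The push force rose to about 17 N with no further motion, which fits the hard stop.
- **Bystanders:** the tube rack, tub, two carriers, marker, cap and mouse shifted no more than 0.2 px between the first and last top pictures. The glasses I only compared by eye.

**Disagreements and things not checked**
- The disc rode about 3–4 mm further back against the fingertips than I predicted, so I pushed a little further than planned.
- At the stop the force also had an upward part of about 13 N that I did not explain; it vanished when I backed off.
- The red look-alike showed a 0.6 px shift, which I put down to a change of shadow, as the hand never worked near it.
- Once the drawer was shut, both discs were hidden inside the housing, so I could not check their final positions. Both were last seen riding along in place, about a third of the way in.

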